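Unlock the cash box and hold its key turned

TASK

The cash box on the food-drive table is locked: take its key, the one with the thick black plastic head, off its hook on the little rack, push it fully home into the lock in the lid, working it past the sticky wafers, and only then turn it a quarter turn clockwise (seen from above) to its stop, against the return spring. Finish while holding: keep the key's head gripped, the key pushed home and held turned, so that somebody can lift the lid. Leave the bottle opener on its hook and the cans and the bottle where they stand.

Things in the scene. Friction and masses are not known exactly. Their poses are not given: they have to be found in the camera images.
- key: The key: black plastic head 26 wide (y) x 10 thick (x) x 30 mm tall (z) over a steel blade 9 wide (y) x 3 thick (x) x 28 mm long. Origin: the shoulder, middle of the head's underside, where the blade starts; z up through the head, blade along -z. It hangs upright, blade down, on a rack hook, shoulder about 102 mm above the table. Either way round (half turn about z) fits the lock. 25 g.
- key_head (a point): Middle of the key's head, 15 mm above the shoulder on its axis; axes as the key's. A square 10 mm hole goes through the head along x, centred in its width, 15 to 25 mm above the shoulder; the hook runs through it, the hole's upper edge resting on the hook.
- key_tip (a point): End of the key's blade, 28 mm below the shoulder on its axis. The last 9 mm of the blade narrow to a blunt point, 1.5 wide x 2.2 mm thick.
- key_rack: Fixed rack: wooden foot 85 x 215 x 12 mm, a 10 mm steel rail along its y 125 mm above the table, posts at y +-90 mm. Two level wire hooks 4 mm thick point to its -x at y = +42 and -42 mm, 125 mm up, ending in 6 mm balls 58 mm from the rail's axis. Key on one, opener on the other, about 32 mm from the rail's axis: read which. Origin: on the table under the rail's middle.
- hook_a (a point): Ball at the end of the hook at the rack's y = +42 mm; axes as the rack's. To take a thing off: lift it 2 to 4 mm so the ball clears the hole, then draw it straight along the rack's -x by at least 35 mm.
- hook_b (a point): Ball at the end of the hook at the rack's y = -42 mm; axes as the rack's.
- cash_box: Fixed cash box of grey sheet steel, 180 deep (x, front at -x) x 250 wide (y) x 92 mm high, the lid hinged at the rear. Origin: middle of its underside. The lid's flat top is 92 mm above the table; the lock is 32 mm from its front edge, mid-width; a carrying handle lies folded flat 75 to 120 mm behind the lock's axis, 8 mm high.
- keyway (a point): Middle of the face of the lock's brass plug (18 mm across, in a steel ring 30 mm across), 95 mm above the table; face and ring 3 mm above the lid. Frame turns with the plug; z up. The keyway is a slot 10.5 mm along y x 4.5 mm along x, straight down, its mouth countersunk to 14.5 x 9 mm, 2.6 mm deep. While locked y runs front to back. Key home = shoulder on the face, blade 28 mm in.
- wafers (a point): Point on the plug's axis 13 mm below its face, amid three sprung, sticky wafers 6.5, 12.5 and 18 mm down that drag on the blade's edges: going in takes 5 to 10 N, more when off centre or askew; small wiggles of the key help it past. They block the plug until the key is within about 5 mm of home.
- plug (a joint): Angle of the plug: 0 = locked, as it starts; grows clockwise seen from above to its stop at 1.57 rad. A spring turns it back (0.02 N m at 0, 0.065 N m at the stop), so it goes back when the key is let go. The blade has 0.2 to 0.3 rad of play in the keyway: the key's head must turn that much further than the plug.
- opener: Bystander: flat steel bottle opener, 32 wide (y) x 4 thick (x) x 100 mm long, hanging on the rack's other hook. Origin: middle of its lower end, z up. Leave it there.
- soup_can: Bystander: food tin 68 mm across, 102 mm high, standing; origin under its middle.
- tuna_can: Bystander: flat tin 84 mm across, 40 mm high, standing; origin under its middle.
- sauce_bottle: Bystander: sauce bottle 60 mm across, 175 mm high, standing; origin under its middle.
Things that resemble listed ones, but are neither listed nor needed, are in the scene too. Several things have the shape of the key; the one meant has the colours described above.

How it is judged:
By the outcome, as a careful person would: the job done as asked, in the order asked, and still so for the second after the job is handed in, while the arm keeps its last pose, push and grip.
It also fails if it takes over 48 s, if anything falls off the work surface, if the arm or the gripper's body presses on something with over 40 N, if the wrist force passes 120 N, or if a joint passes its speed limit or range.

ROBOT

A 6-joint arm with a two-finger parallel gripper is mounted at the origin on the work surface. World frame = base frame: x ahead of the robot, y to its left, z up, the work surface at z = 0. Lengths are in m, angles in rad, forces in N, time in s.
With the tool pointing down it reaches from about 0.35 to 0.975 m from the base axis. Payload 4.9 kg.
Tool frame: the origin (TCP) lies on the mounting face of the last link; the fingertips stand 173 mm ahead of it and the grasp point (between the pads) lies ctrl.pinch_z ahead of it (ctrl.pinch_z is the distance from the TCP to the grasp point, in m); z points along the fingers, y is the line along which they close (so a half turn about z gives the same grasp; the last joint's range is limited). The gripper opens to 85 mm and grips with 20 to 120 N. Pads are 22 mm wide; open, the fingers measure 114 mm over their backs; the gripper's body (76 mm by 85 mm) begins 54 mm behind the grasp point. The pads swing forward as they close: fully open they stand 13 mm farther back than shut.
Start: joints at [-1.464, 0.053, 1.613, -0, 1.476, -0.119], TCP at [0.14, -0.609, 0.405] pointing down, gripper open.
Joint ranges: [-3.01, 3.01], [-1.01, 2.22], [0.06, 2.58], [-1.02, 4.17], [0.09, 2.62], [-3.14, 3.14]. Speed limits (rad/s): [2.57, 2.57, 3.14, 3.14, 3.14, 3.14].

INTERFACE

Orientations are given as a rotation vector (axis times angle).
In Python, from station import telemetry, eyes, ctrl gives the robot as it stands.
- The arm moves only by the tool apply_moves, never from a script. Its argument "plan" is a list of rows, each a list of 5 numbers: the finger opening in m, from 0 to 0.0854, then the shift along the tool's x, y, z in m, then the turn about the tool's z in rad. In form: [[jaw, x, y, z, roll], ...]. A call has 1 to 12 rows; each row is the pose to reach, as a shift and turn from the pose commanded when the call began, along the tool's axes at that moment; what a row does not reach only later rows make up. A row lasts 1/12 s, in which the tool goes at most 41.7 mm and 7.16 degrees, less where a joint would pass 70% of its speed; a pose out of reach is approached as far as the arm can. A call with a gripper value outside its range is refused whole. The fingers move at their own pace and stop on an object; "newtons" is the grip in N (left out, the last holds). Time passes only in rows, so rows that repeat a pose let the fingers close. It gives the time, the measured TCP pose, the force, the opening and the grip force at its end, in the units of the state.
- telemetry.get_obs(): the state, without advancing time (a new reading comes with each control period).
- eyes.get_image(name): name is "scene" or "top" or "wrist"; returns a dict with "img" (400x640x3 uint8, blue, green, red), "range_z" (400x640 float32, m along the optical axis (not along the pixel's ray), 0 where there is no reading), "K" (3x3 intrinsics, pixels), "dist_coeffs" ([k1, k2, p1, p2, k3] as OpenCV has them; the pictures are not rectified), "pose" (4x4, takes a point from camera to world coordinates); the wrist camera has in their place "hand_eye" (4x4, takes a point from camera to tool coordinates, whose origin is the TCP and whose axes are the flange's). Camera axes: x right, y down, z forward; pixel columns grow to the right and rows downward; lengths in m; the calibration is good to about 2 mm. A picture is of the moment at which its call begins: read the wrist's pose just before it.
- ctrl.finish_job(): hands the job in; it is judged then, once.
Trained networks look in a picture, given as the dict that the camera call returned (one of the last four; its "shot" number tells which), for a name from the list of things; names that differ only in an ending like _2 or _b are one class to them, and where a whole thing is asked for, a point or a joint stands for the part that bears it (a point fixed in the world has none). Each returns a list of dicts, best first, with "confidence" (0 to 1); they miss things now and then, are a little off and sometimes report something else, mostly with a low value. They report only what shows in the picture. A call takes as long as a camera call. They do not tell look-alikes from the thing itself.
- eyes.search_frame(thing, picture): "box" ([left, top, right, bottom] in pixels, round what is visible of it).
- eyes.outline_of(thing, picture): "region" (400x640 bool, what is visible of it) and "box" ([left, top, right, bottom] in pixels, round what is visible of it).
- eyes.tip_of(thing, picture): "point" ([column, row] in pixels: a listed point, or the origin of a listed thing).
The state is a dict: "t": time; "q": joint angles; "dq": joint speeds; "effort": joint torques, N m; "tool_pos": TCP position; "tool_rot": TCP orientation; "contact_force": force on the tool from outside, world axes, zero at the start; "wrist_torque": the same for the moment, N m; "opening": finger opening in m; "grip_force": force on a finger pad.
Only numpy, scipy, OpenCV 4.12 (cv2) and the standard library are available. Lean on these libraries where they do the work, as an engineer would, in place of code of your own. Each camera call takes 0.05 s, during which the arm holds its last target. There are 200 camera calls.

## Working session

There is one attempt and no reset: what is moved stays moved. The work goes in short steps, Python scripts to look and compute and a tool call to move; the robot and the scene stay as the last step left them, time stands still between calls to the robot, and variables do not carry over. Pictures are saved under pics/ and viewed, at most 13 in all, crops included, and the job is handed in when it is done.

Besides the shell and the picture viewer there is one more tool, called after "Request:" by a JSON object that holds its "api" and its "payload", one argument or row to a line. apply_moves: Moves the arm, as the interface text tells. Its arguments: {"type":"object","properties":{"plan":{"type":"array","items":{"type":"array","items":{"type":"number"}}},"newtons":{"type":"number"}},"required":["plan"]}

```bash
mkdir -p pics; ls
cat > h.py <<'E'
import numpy as np, cv2
from scipy.spatial.transform import Rotation as R
from station import telemetry, eyes, ctrl
def T_tool():
    o=telemetry.get_obs(); T=np.eye(4); T[:3,:3]=R.from_rotvec(o['tool_rot']).as_matrix(); T[:3,3]=o['tool_pos']; return T
def shot(name):
    T=T_tool(); p=eyes.get_image(name)
    p['W']=p['pose'] if 'pose' in p else T@p['hand_eye']
    return p
def rays(p,uv):
    u=cv2.undistortPoints(np.array(uv,float).reshape(-1,1,2),p['K'],p['dist_coeffs']).reshape(-1,2)
    return np.c_[u,np.ones(len(u))]
def at_depth(p,uv,z=None):
    uv=np.array(uv,float).reshape(-1,2); r=rays(p,uv)
    if z is None: z=p['range_z'][uv[:,1].round().astype(int).clip(0,399),uv[:,0].round().astype(int).clip(0,639)]
    return (r*np.array(z).reshape(-1,1))@p['W'][:3,:3].T+p['W'][:3,3]
def at_height(p,uv,h):
    d=rays(p,uv)@p['W'][:3,:3].T; o=p['W'][:3,3]
    return o+d*((h-o[2])/d[:,2])[:,None]
def proj(p,X):
    M=np.linalg.inv(p['W']); return cv2.projectPoints(np.array(X,float).reshape(-1,1,3),cv2.Rodrigues(M[:3,:3])[0],M[:3,3],p['K'],p['dist_coeffs'])[0].reshape(-1,2)
E
cat > a.py <<'E'
from h import *
np.set_printoptions(precision=4,suppress=True)
print(ctrl.pinch_z, telemetry.get_obs())
ims=[]
for n in ['scene','top']:
    p=shot(n); ims.append(p['img']); print(n,p['W'][:3,3],p['K'][0,0])
    for t in ['key','opener','cash_box','key_rack','soup_can','tuna_can','sauce_bottle']:
        for d in eyes.search_frame(t,p)[:4]:
            b=d['box']; print(t,round(d['confidence'],2),np.round(b))
    for t in ['key_head','key_tip','key','hook_a','hook_b','keyway','key_rack','cash_box']:
        for d in eyes.tip_of(t,p)[:4]:
            print(' pt',t,round(d['confidence'],2),np.round(d['point'],1),at_depth(p,[d['point']])[0])
    cv2.imwrite(f'pics/{n}.png',p['img'])
E
python3 a.py
```

```text
pics
0.1547 {'t': 0.0, 'q': array([-1.464 ,  0.0534,  1.6143, -0.    ,  1.476 , -0.119 ]), 'dq': array([ 0.001 , -0.0004,  0.0007, -0.0013, -0.0006,  0.0004]), 'effort': array([ -0.0002, -39.3678, -37.0179,  -0.0001,   0.007 ,   0.    ]), 'tool_pos': array([ 0.1399, -0.6089,  0.4035]), 'tool_rot': array([-3.1195, -0.3537,  0.    ]), 'contact_force': array([ 0.4268, -0.0541,  0.2818]), 'wrist_torque': array([ 0.0333, -0.067 ,  0.0375]), 'grip_force': 0.0, 'opening': 0.08529130813850658}
scene [0.7697 0.3897 0.6886] 372.22392882542795
key 0.87 [418. 315. 454. 334.]
key 0.59 [367. 242. 381. 266.]
key 0.55 [295. 233. 313. 257.]
opener 0.74 [390. 215. 412. 246.]
opener 0.59 [335. 208. 444. 327.]
cash_box 0.44 [368. 246. 382. 263.]
cash_box 0.28 [349. 162. 388. 202.]
cash_box 0.23 [390. 215. 413. 244.]
key_rack 0.74 [335. 208. 443. 326.]
tuna_can 0.75 [350. 161. 388. 205.]
sauce_bottle 0.65 [283. 289. 321. 347.]
 pt key_head 0.56 [374.1 256.6] [0.5674 0.2541 0.1297]
 pt key_head 0.53 [304.7 249.5] [0.6244 0.1329 0.0097]
 pt key_head 0.53 [443.4 321.7] [0.5012 0.391  0.0003]
 pt key_tip 0.8
[... 1257 characters left out ...]
y_tip 0.73 [209.  227.4] [ 0.5567  0.3827 -0.0002]
 pt key_tip 0.52 [320.  212.3] [ 0.5893  0.0931 -0.0031]
 pt key_tip 0.46 [256.3 219.9] [0.5534 0.2429 0.1208]
 pt key 0.61 [208.8 239.6] [0.5243 0.3814 0.0046]
 pt key 0.48 [256.  218.8] [0.5551 0.2428 0.1264]
 pt hook_a 0.81 [270.2 251.4] [0.4896 0.2228 0.0097]
 pt hook_a 0.63 [266.3 218.2] [0.5754 0.2324 0.0089]
 pt hook_b 0.81 [270.2 251.4] [0.4896 0.2228 0.0097]
 pt hook_b 0.63 [266.3 218.2] [0.5754 0.2324 0.0089]
 pt keyway 0.43 [407.7 228.9] [ 0.5266 -0.112   0.0934]
 pt key_rack 0.84 [253.4 243.7] [0.5103 0.2656 0.0097]
 pt key_rack 0.48 [404.2 212.9] [ 0.5657 -0.1068  0.0907]
 pt cash_box 0.55 [400.9 212.3] [ 0.5676 -0.0992  0.0895]
```

Run:
```python
import cv2,numpy as np
a=cv2.imread('pics/scene.png');b=cv2.imread('pics/top.png')
x=cv2.resize(a[190:350,270:470],(750,600),interpolation=cv2.INTER_CUBIC)
cv2.imwrite('pics/scene_crop.png',x)
y=cv2.resize(b[130:300,190:480],(800,469),interpolation=cv2.INTER_CUBIC)
cv2.imwrite('pics/top_crop.png',y)
```

```text
(no output)
```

View pics/scene_crop.png

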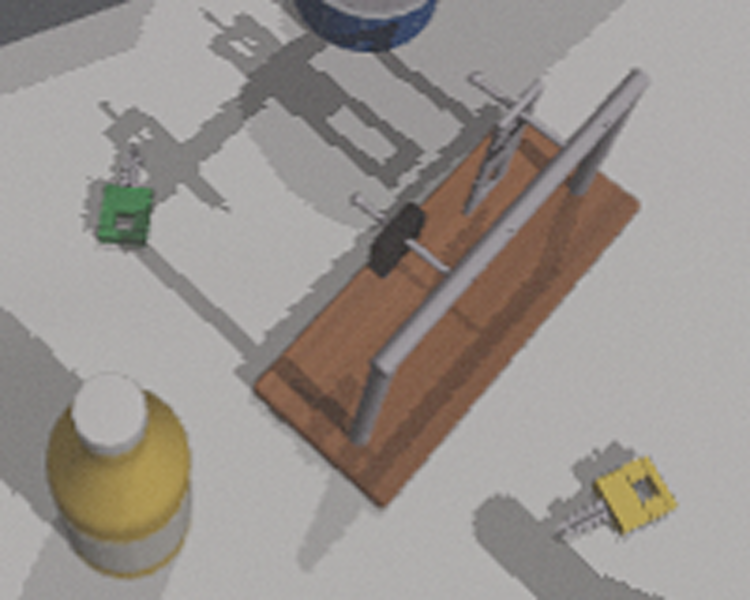

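View pics/top_crop.png

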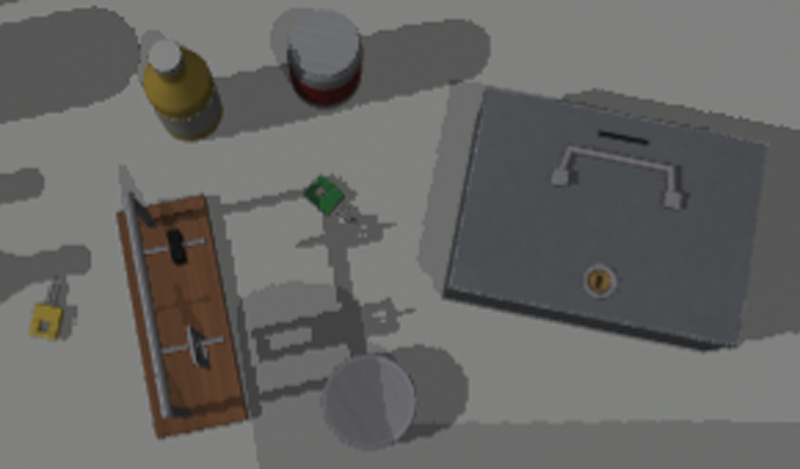

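The candidates are three. The black head hanging on the hook is at scene (374,256) and top (255,219). The green key lies at scene (304,245), and the yellow key lies at scene (436,324). The black head on the rack fits the description and is confirmed in the crop. The lock is at top (407,232), and the opener hangs on the other hook at scene (400,230).

```bash
cat > b.py <<'E'
from h import *
np.set_printoptions(precision=4,suppress=True)
vv,uu=np.mgrid[0:400,0:640]; uv=np.c_[uu.ravel(),vv.ravel()]
for n in ['top','scene']:
    p=shot(n); X=at_depth(p,uv).reshape(400,640,3); ok=p['range_z']>0
    x,y,z=X[...,0],X[...,1],X[...,2]
    m=ok&(abs(z-.092)<.006)&(y<.06)&(y>-.3)&(x>.4)&(x<.75)
    print(n,'lid',m.sum(),np.median(z[m])); print(cv2.minAreaRect(X[m][:,:2].astype(np.float32)*1000))
    m=ok&(z>.116)&(z<.136)&(y>.2)&(y<.34)&(x>.36)&(x<.68)
    q=X[m]; print('hi pts',len(q))
    # rail by line fit (RANSAC-ish)
    best=None;rng=np.random.default_rng(0)
    for _ in range(800):
        i,j=rng.choice(len(q),2,False); d=q[j,:2]-q[i,:2]; L=np.linalg.norm(d)
        if L<.06: continue
        d/=L; nrm=np.array([-d[1],d[0]]); s=(abs((q[:,:2]-q[i,:2])@nrm)<.005)
        if best is None or s.sum()>best.sum(): best=s
    c=q[best].mean(0); d=np.linalg.svd(q[best][:,:2]-c[:2])[2][0]
    if d[0]>0: d=-d
    t=(q[best][:,:2]-c[:2])@d; print('rail c',c,'ydir',d,np.degrees(np.arctan2(d[1],d[0])),t.min(),t.max(),'mid',c[:2]+d*(t.min()+t.max())/2)
    r=q[~best]
    xd=np.array([d[1],-d[0]])
    a=np.c_[(r[:,:2]-c[:2])@xd,(r[:,:2]-c[:2]-d*(t.min()+t.max())/2)@d,r[:,2]]
    for lo,hi in((-.065,-.025),(.02,.065)):
        for s in (a[(a[:,1]>lo)&(a[:,1]<hi)],): print('off-rail',len(s),s.min(0) if len(s) else '',s.max(0) if len(s) else '', np.median(s,0))
    # brass plug
    hsv=cv2.cvtColor(p['img'],cv2.COLOR_BGR2HSV); m=(hsv[...,1]>90)&(hsv[...,0]>8)&(hsv[...,0]<30)&(y<0)&(y>-.2)&(x>.45)&(x<.62)&ok
    c=uv[m.ravel()].mean(0); print('plug',m.sum(),c,at_height(p,[c],.095))
    if n=='top':
        # wooden foot
        m=(hsv[...,1]>80)&((hsv[...,0]<14)|(hsv[...,0]>170))&ok&(z<.02)&(y>.2)&(y<.36)&(x>.38)&(x<.66); print('foot',cv2.minAreaRect(X[m][:,:2].astype(np.float32)*1000))
E
python3 b.py
```

```text
top lid 7767 0.09083640189862774
((578.3282470703125, -124.23933410644531), (254.6067352294922, 185.95750427246094), 76.73313903808594)
hi pts 539
rail c [0.5069 0.2724 0.1282] ydir [-0.9832 -0.1826] -169.4814891517894 -0.09577385118337901 0.0940975066506508 mid [0.5077 0.2725]
off-rail 94 [-0.0569 -0.0639  0.1168] [-0.005  -0.0289  0.1341] [-0.0325 -0.0418  0.129 ]
off-rail 77 [-0.057   0.0258  0.1162] [0.0054 0.058  0.1351] [-0.0308  0.0419  0.1267]
plug 46 [406.8478 231.4348] [[ 0.5204 -0.1092  0.095 ]]
foot ((510.68939208984375, 261.4127197265625), (212.9612579345703, 84.20919799804688), 10.385174751281738)
scene lid 8104 0.09161929812702163
((581.8155517578125, -124.86860656738281), (257.35736083984375, 183.88128662109375), 76.78877258300781)
hi pts 1033
rail c [0.5186 0.2741 0.1288] ydir [-0.9834 -0.1814] -169.55004206078178 -0.0876598161920607 0.10419785172310345 mid [0.5105 0.2726]
off-rail 205 [-0.0585 -0.0629  0.1164] [ 0.0047 -0.0272  0.135 ] [-0.0318 -0.0436  0.1279]
off-rail 143 [-0.059   0.0257  0.116 ] [0.0048 0.0607 0.1347] [-0.0297  0.041   0.127 ]
plug 46 [276.6957 121.8261] [[ 0.5233 -0.1102  0.095 ]]
```

Request:
{"api": "apply_moves", "payload": {
  "plan": [
    [0.085,0.6,-0.74,0,-1.52],
    [0.085,0.6,-0.74,0,-1.52],
    [0.085,0.6,-0.74,0,-1.52],
    [0.085,0.6,-0.74,0,-1.52],
    [0.085,0.6,-0.74,0,-1.52],
    [0.085,0.6,-0.74,0,-1.52],
    [0.085,0.6,-0.74,0,-1.52],
    [0.085,0.6,-0.74,0,-1.52],
    [0.085,0.6,-0.74,0,-1.52],
    [0.085,0.6,-0.74,0,-1.52],
    [0.085,0.6,-0.74,0,-1.52],
    [0.085,0.6,-0.74,0,-1.52]
  ]
}}

```text
t: 2.7
tool_pos: [0.36, -0.1581, 0.4051]
tool_rot: [2.035, 2.391, 0.0]
contact_force: [1.4, -0.1, -0.4]
opening: 0.085
grip_force: 0.0
```

```bash
cat > go.py <<'E'
from h import *
def go(x,y,z,yaw_deg):  # target of TCP, yaw of tool y axis
    T=T_tool(); d=T[:3,:3].T@(np.array([x,y,z])-T[:3,3]); yw=np.degrees(np.arctan2(T[1,1],T[0,1]))
    r=-np.radians((yaw_deg-yw+180)%360-180)
    print('shift',np.round(d,4),'roll',round(r,4),'| now',np.round(T[:3,3],4),'yaw',round(yw,2),'F',np.round(telemetry.get_obs()['contact_force'],1))
E
python3 - <<'E'
from go import *
go(.556,.249,.40,10.5)
p=shot('wrist'); print(p['hand_eye'].round(3),p['K'][0,0])
E
```

```text
shift [0.3705 0.2585 0.005 ] roll -0.0227 | now [ 0.36   -0.1581  0.4051] yaw 9.2 F [ 1.4 -0.1 -0.4]
[[ 0.    -0.951 -0.31   0.079]
 [ 1.     0.    -0.    -0.001]
 [ 0.    -0.31   0.951  0.03 ]
 [ 0.     0.     0.     1.   ]] 305.7348882529492
```

Request:
{"api": "apply_moves", "payload": {
  "plan": [
    [0.085,0.37,0.26,0.005,-0.02],
    [0.085,0.37,0.26,0.005,-0.02],
    [0.085,0.37,0.26,0.005,-0.02],
    [0.085,0.37,0.26,0.005,-0.02],
    [0.085,0.37,0.26,0.005,-0.02],
    [0.085,0.37,0.26,0.005,-0.02],
    [0.085,0.37,0.26,0.005,-0.02],
    [0.085,0.37,0.26,0.005,-0.02],
    [0.085,0.37,0.26,0.005,-0.02],
    [0.085,0.37,0.26,0.005,-0.02],
    [0.085,0.37,0.26,0.005,-0.02],
    [0.085,0.37,0.26,0.005,-0.02]
  ]
}}

```text
t: 3.75
tool_pos: [0.5611, 0.2499, 0.3985]
tool_rot: [-2.013, -2.41, -0.001]
contact_force: [-1.6, -1.2, -0.1]
opening: 0.0852
grip_force: 0.0
```

```bash
cat > c.py <<'E'
from go import *
np.set_printoptions(precision=4,suppress=True)
p=shot('wrist'); cv2.imwrite('pics/w1.png',p['img'])
go(.556,.249,.40,10.5)
vv,uu=np.mgrid[0:400,0:640]; X=at_depth(p,np.c_[uu.ravel(),vv.ravel()]).reshape(400,640,3)
x,y,z=X[...,0],X[...,1],X[...,2]; ok=p['range_z']>0
m=ok&(z>.10)&(z<.14)&(np.hypot(x-.556,y-.249)<.018)&(p['img'].max(2)<70)
print('black',m.sum(), X[m].mean(0), np.percentile(z[m],[5,50,95]))
t=m&(z>.126); print('headtop',cv2.minAreaRect(X[t][:,:2].astype(np.float32)*1000),np.median(z[t]))
for n in ['key_head','hook_b']:
    for d in eyes.tip_of(n,p)[:3]: print(n,d['confidence'],d['point'],at_height(p,[d['point']],.117 if n=='key_head' else .125))
m=ok&(z>.12)&(z<.135)&(y>.2)&(y<.34)
# rail
xd=np.array([-.182,.983]);yd=np.array([-.983,-.182]); o=np.array([.509,.2725])
a=np.dstack([(X[...,:2]-o)@xd,(X[...,:2]-o)@yd]); r=ok&(abs(a[...,0])<.012)&(z>.123)&(z<.136); 
q=X[r][:,:2];c=q.mean(0);d=np.linalg.svd(q-c,full_matrices=False)[2][0];print('rail',c,np.degrees(np.arctan2(d[1],d[0])))
hk=ok&(z>.12)&(z<.135)&(a[...,0]<-.008)&(a[...,0]>-.07)&(abs(a[...,1]+.042)<.02)&(p['img'].max(2)>90)
q=X[hk][:,:2];c=q.mean(0);d=np.linalg.svd(q-c,full_matrices=False)[2][0];print('hookb',hk.sum(),c,np.degrees(np.arctan2(d[1],d[0])), ((q-c)@d).min(),((q-c)@d).max())
E
python3 c.py
```

```text
shift [ 0.0019 -0.0042 -0.0013] roll -0.0053 | now [0.5604 0.2478 0.3987] yaw 10.2 F [ 0.9 -0.4 -0.7]
black 554 [0.5548 0.2497 0.1267] [0.1081 0.132  0.1337]
headtop ((555.645751953125, 246.56517028808594), (24.871379852294922, 12.558417320251465), 10.855241775512695) 0.1326597416582807
key_head 0.94 [292.9, 30.6] [[0.517 0.368 0.117]]
key_head 0.84 [348.8, 264.8] [[0.5975 0.1835 0.117 ]]
key_head 0.61 [318.5, 193.9] [[0.5575 0.247  0.117 ]]
hook_b 0.86 [219.9, 224.0] [[0.4781 0.2075 0.125 ]]
hook_b 0.58 [316.6, 221.5] [[0.5599 0.2246 0.125 ]]
rail [0.5067 0.2714] -169.5404133370389
hookb 229 [0.556  0.2468] -79.83043316315381 -0.025445562246638572 0.024729587378159442
```

View pics/w1.png

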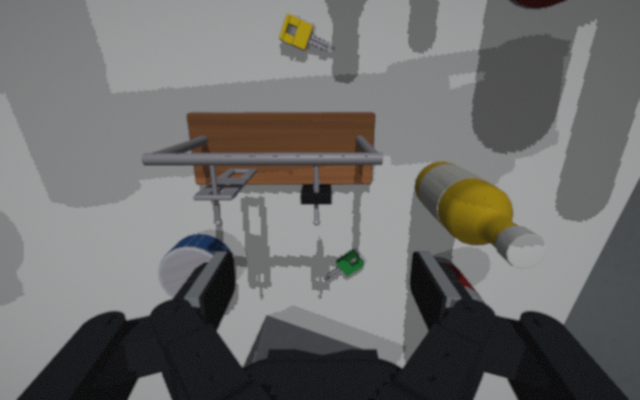

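The picture shows the black head at (316,194), its hook ball at (316,221) and the opener on the left hook at (218,195). Next I check the bottle clearance.

Run:
```python
from go import *
p=shot('wrist'); print(at_height(p,[[520,245],[465,200]],.17).round(3), at_depth(p,[[520,245],[200,270],[495,215]]).round(3))
go(.5555,.2475,.32,10.5); go(.5555,.2475,.279,10.5)
```

```text
[[0.703 0.246 0.17 ]
 [0.654 0.272 0.17 ]] [[0.699 0.248 0.175]
 [0.505 0.242 0.253]
 [0.696 0.257 0.143]]
shift [ 0.0033 -0.0035  0.0796] roll -0.009 | now [0.5596 0.2449 0.3996] yaw 9.98 F [0.5 0.1 0.7]
shift [ 0.0033 -0.0035  0.1206] roll -0.009 | now [0.5596 0.2449 0.3996] yaw 9.98 F [0.5 0.1 0.7]
```

Request:
{"api": "apply_moves", "payload": {
  "plan": [
    [0.05,0.003,-0.004,0.02,-0.006],
    [0.05,0.003,-0.004,0.04,-0.006],
    [0.05,0.003,-0.004,0.06,-0.006],
    [0.05,0.003,-0.004,0.08,-0.006],
    [0.05,0.003,-0.004,0.08,-0.006],
    [0.05,0.003,-0.004,0.08,-0.006]
  ]
}}

```text
t: 4.45
tool_pos: [0.5546, 0.2465, 0.319]
tool_rot: [-2.013, -2.41, 0.003]
contact_force: [0.3, -0.4, 1.3]
opening: 0.0499
grip_force: 0.0
```

Run:
```python
from go import *
p=shot('wrist'); cv2.imwrite('pics/w2.png',p['img'])
for i in range(4):
    go(.5555,.2475,.279,10.5); eyes.get_image('wrist')
print(telemetry.get_obs()['opening'])
vv,uu=np.mgrid[0:400,0:640]; X=at_depth(p,np.c_[uu.ravel(),vv.ravel()]).reshape(400,640,3)
x,y,z=X[...,0],X[...,1],X[...,2]
m=(p['range_z']>0)&(z>.12)&(z<.14)&(np.hypot(x-.556,y-.249)<.02)&(p['img'].max(2)<70)
print(m.sum(),cv2.minAreaRect(X[m][:,:2].astype(np.float32)*1000),np.median(z[m]))
```

```text
shift [0.0005 0.0003 0.0417] roll -0.0037 | now [0.5552 0.2469 0.3207] yaw 10.29 F [ 0.5 -1.   0.4]
shift [ 0.0003 -0.0001  0.0427] roll -0.0034 | now [0.5556 0.2472 0.3217] yaw 10.31 F [ 0.1  0.1 -0.1]
shift [ 0.0001 -0.0004  0.0431] roll -0.0031 | now [0.5557 0.2475 0.3221] yaw 10.33 F [-0.3 -0.6  0.5]
shift [-0.0001 -0.0004  0.0431] roll -0.0029 | now [0.5558 0.2476 0.3221] yaw 10.34 F [ 1.1 -0.4 -0.1]
0.049738230438197376
886 ((555.4613037109375, 246.15948486328125), (24.425281524658203, 13.941139221191406), 9.521719932556152) 0.13254290674220381
```

View pics/w2.png

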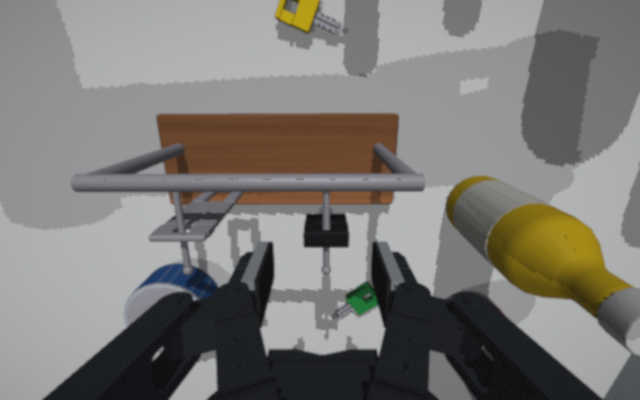

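The head spans columns 305–348 at row 230, centred between the fingers (268 and 375). I descend and grip.

Request:
{"api": "apply_moves", "payload": {
  "plan": [
    [0.05,0,0,0.015,-0.003],
    [0.05,0,0,0.03,-0.003],
    [0.05,0,0,0.043,-0.003],
    [0.05,0,0,0.043,-0.003],
    [0.05,0,0,0.043,-0.003],
    [0.035,0,0,0.043,-0.003],
    [0.03,0,0,0.043,-0.003],
    [0.02,0,0,0.043,-0.003],
    [0.02,0,0,0.043,-0.003],
    [0.02,0,0,0.043,-0.003],
    [0.02,0,0,0.043,-0.003]
  ],
  "newtons": 60
}}

```text
t: 5.62
tool_pos: [0.5557, 0.248, 0.278]
tool_rot: [2.007, 2.415, 0.003]
contact_force: [0.5, -0.4, 5.2]
opening: 0.0247
grip_force: 59.0
```

Run:
```python
from go import *
go(.5555,.2475,.282,10.5); o=telemetry.get_obs(); print(o['opening'],o['grip_force'])
```

```text
shift [-0.0005 -0.0002 -0.004 ] roll 0.0007 | now [0.5557 0.248  0.278 ] yaw 10.54 F [ 0.5 -0.4  5.2]
0.024651206593208033 58.98969233036041
```

Request:
{"api": "apply_moves", "payload": {
  "plan": [
    [0.02,0,0,-0.0015,0],
    [0.02,0,0,-0.003,0],
    [0.02,0,0,-0.003,0],
    [0.02,0,0,-0.003,0]
  ]
}}

```text
t: 5.95
tool_pos: [0.5549, 0.2478, 0.2791]
tool_rot: [-2.008, -2.416, 0.001]
contact_force: [-0.4, 1.1, 0.3]
opening: 0.0249
grip_force: 58.8
```

Run:
```python
from go import *
go(.5555,.2475,.281,10.5); o=telemetry.get_obs(); print(o['opening'],o['grip_force'],o['wrist_torque'])
p=shot('wrist'); cv2.imwrite('pics/w3.png',cv2.resize(p['img'][150:320,200:460],(780,510)))
```

```text
shift [-0.0004  0.0005 -0.0019] roll 0.0008 | now [0.5549 0.2478 0.2791] yaw 10.54 F [-0.4  1.1  0.3]
0.02485166590592514 58.812327682971954 [ 0.04061305 -0.04072713 -0.03146034]
```

View pics/w3.png

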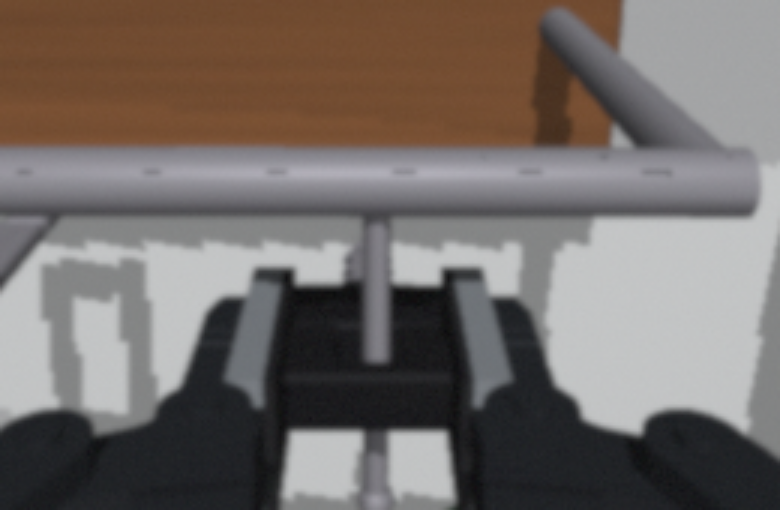

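Request:
{"api": "apply_moves", "payload": {
  "plan": [
    [0.02,0,0,-0.001,0],
    [0.02,0,0,-0.001,0],
    [0.02,-0.006,0,-0.001,0],
    [0.02,-0.012,0,-0.001,0]
  ]
}}

```text
t: 6.33
tool_pos: [0.5574, 0.2358, 0.2806]
tool_rot: [2.007, 2.417, -0.0]
contact_force: [-0.9, -0.5, 0.2]
opening: 0.0245
grip_force: 58.8
```

Run:
```python
from go import *
go(.5555,.2475,.281,10.5)
```

```text
shift [ 0.0118  0.0003 -0.0004] roll 0.0014 | now [0.5574 0.2358 0.2806] yaw 10.58 F [-0.9 -0.5  0.2]
```

Request:
{"api": "apply_moves", "payload": {
  "plan": [
    [0.02,-0.006,0,0,0],
    [0.02,-0.012,0,0,0],
    [0.02,-0.018,0,0,0],
    [0.02,-0.024,0,0,0],
    [0.02,-0.03,0,0,0],
    [0.02,-0.036,0,0,0],
    [0.02,-0.042,0,0,0],
    [0.02,-0.05,0,0,0],
    [0.02,-0.06,0,0,0]
  ]
}}

```text
t: 7.08
tool_pos: [0.5684, 0.1765, 0.2807]
tool_rot: [-2.007, -2.417, -0.0]
contact_force: [0.9, -0.5, -0.0]
opening: 0.0248
grip_force: 58.8
```

Run:
```python
from go import *
go(.528,-.035,.355,-13.3)
p=shot('wrist'); cv2.imwrite('pics/w4.png',p['img'])
```

```text
shift [-0.2005 -0.0785 -0.0743] roll 0.4166 | now [0.5684 0.1765 0.2807] yaw 10.57 F [ 0.9 -0.5 -0. ]
```

View pics/w4.png

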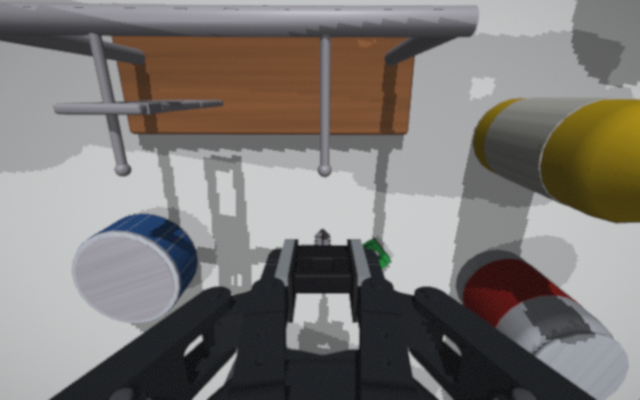

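The hooks show empty at (325,170), the opener is still hanging on the left, and the blade tip is at (322,237). I rise and travel to a view point near the lock.

Request:
{"api": "apply_moves", "payload": {
  "plan": [
    [0.02,0,0,-0.03,0],
    [0.02,0,0,-0.06,0],
    [0.02,-0.02,-0.005,-0.074,0.05],
    [0.02,-0.05,-0.015,-0.074,0.13],
    [0.02,-0.08,-0.025,-0.074,0.22],
    [0.02,-0.11,-0.035,-0.074,0.3],
    [0.02,-0.14,-0.045,-0.074,0.36],
    [0.02,-0.17,-0.055,-0.074,0.417],
    [0.02,-0.2,-0.065,-0.074,0.417],
    [0.02,-0.214,-0.0715,-0.074,0.417],
    [0.02,-0.214,-0.0715,-0.074,0.417],
    [0.02,-0.214,-0.0715,-0.074,0.417]
  ]
}}

```text
t: 8.13
tool_pos: [0.5371, -0.0471, 0.3548]
tool_rot: [-2.466, -1.946, -0.001]
contact_force: [-0.5, 0.8, -1.0]
opening: 0.0248
grip_force: 58.8
```

```bash
cat > d.py <<'E'
from go import *
np.set_printoptions(precision=4,suppress=True)
go(.5375,-.047,.355,-13.3)
T=T_tool(); p=shot('wrist'); cv2.imwrite('pics/w5.png',p['img'])
vv,uu=np.mgrid[0:400,0:640]; uv=np.c_[uu.ravel(),vv.ravel()]; X=at_depth(p,uv).reshape(400,640,3)
hsv=cv2.cvtColor(p['img'],cv2.COLOR_BGR2HSV); m=(hsv[...,1]>70)&(hsv[...,0]>8)&(hsv[...,0]<32)&(np.hypot(X[...,0]-.5225,X[...,1]+.111)<.025)
n,l,s,c=cv2.connectedComponentsWithStats(m.astype(np.uint8)); i=1+np.argmax(s[1:,4]); mm=cv2.morphologyEx((l==i).astype(np.uint8),cv2.MORPH_CLOSE,np.ones((9,9)))
(cx,cy),ax,an=cv2.fitEllipse(cv2.convexHull(np.argwhere(mm)[:,::-1].astype(np.int32)))
print('plug px',cx,cy,ax,s[i,4],at_height(p,[[cx,cy]],.095), 'depth z',np.median(X[...,2][mm>0]))
# dark slot inside plug
hull=np.zeros((400,640),np.uint8); cv2.ellipse(hull,((cx,cy),(ax[0]*.85,ax[1]*.85),an),1,-1)
g=p['img'].max(2); dk=(hull>0)&(g<0.55*np.median(g[hull>0])); q=at_height(p,np.argwhere(dk)[:,::-1],.095)[:,:2]
print('slot',dk.sum(),q.mean(0),cv2.minAreaRect((q*1000).astype(np.float32)))
for d in eyes.tip_of('keyway',p)[:2]: print('keyway',d['confidence'],d['point'],at_height(p,[d['point']],.095))
# key: in tool coords
M=np.linalg.inv(T); Y=X@M[:3,:3].T+M[:3,3]
def tool_at(px,z):
    r=rays(p,px)@p['hand_eye'][:3,:3].T; o=p['hand_eye'][:3,3]; return o+r*((z-o[2])/r[:,2])[:,None]
for nm,z in(('key_tip',.204),('key_head',.161)):
  for d in eyes.tip_of(nm,p)[:2]: print(nm,d['confidence'],d['point'],tool_at([d['point']],z))
E
python3 d.py
```

```text
shift [ 0.0002  0.0004 -0.0002] roll -0.0029 | now [ 0.5371 -0.0471  0.3548] yaw -13.47 F [-0.5  0.8 -1. ]Traceback (most recent call last):
  File "d.py", line 7, in <module>
    n,l,s,c=cv2.connectedComponentsWithStats(m.astype(np.uint8)); i=1+np.argmax(s[1:,4]); mm=cv2.morphologyEx((l==i).astype(np.uint8),cv2.MORPH_CLOSE,np.ones((9,9)))
                                                                      ~~~~~~~~~^^^^^^^^^
    return _wrapfunc(a, 'argmax', axis=axis, out=out, **kwds)
    return bound(*args, **kwds)
ValueError: attempt to get argmax of an empty sequence
```

View pics/w5.png

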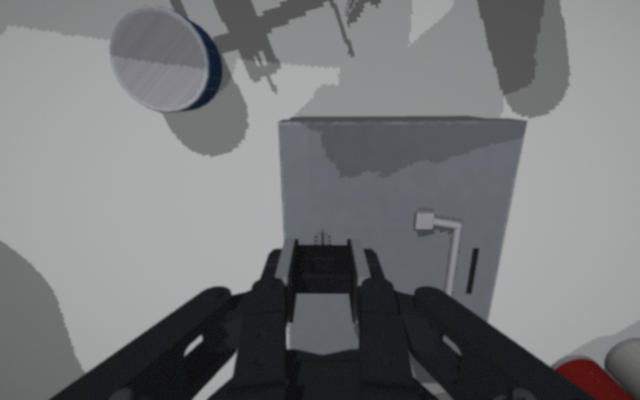

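The lock is hidden behind the fingers from here, so I pass over to the other side, where the camera can see it.

Request:
{"api": "apply_moves", "payload": {
  "plan": [
    [0.02,-0.03,0,0,0],
    [0.02,-0.06,0,0,0],
    [0.02,-0.09,0,0,0],
    [0.02,-0.115,0,0,0],
    [0.02,-0.115,0,0,0],
    [0.02,-0.115,0,0,0],
    [0.02,-0.115,0,0,0]
  ]
}}

```text
t: 8.77
tool_pos: [0.511, -0.1572, 0.3546]
tool_rot: [-2.463, -1.949, -0.001]
contact_force: [-0.1, 0.0, -0.4]
opening: 0.0245
grip_force: 58.8
```

```bash
sed -i 's/w5/w6/' d.py; python3 d.py; python3 -c "
import cv2;a=cv2.imread('pics/w6.png');cv2.imwrite('pics/w6c.png',cv2.resize(a[100:280,220:460],(800,600),interpolation=cv2.INTER_CUBIC))"
```

```text
shift [ 0.1134  0.0005 -0.0003] roll 0.0003 | now [ 0.511  -0.1572  0.3546] yaw -13.28 F [-0.1  0.  -0.4]
plug px 321.3172912597656 140.01544189453125 (25.43048667907715, 25.71756362915039) 519 [[ 0.5206 -0.1115  0.095 ]] depth z 0.09515761981276999
slot 55 [ 0.5208 -0.111 ] ((520.5126342773438, -110.72855377197266), (2.961453914642334, 8.961472511291504), 76.72258758544922)
keyway 0.68 [321.6, 138.7] [[ 0.521  -0.1106  0.095 ]]
key_tip 0.75 [322.0, 230.6] [[-0.0018 -0.0006  0.204 ]]
key_head 0.55 [325.5, 267.8] [[-0.0018  0.0011  0.161 ]]
key_head 0.31 [326.2, 228.2] [[0.0193 0.0014 0.161 ]]
```

View pics/w6c.png

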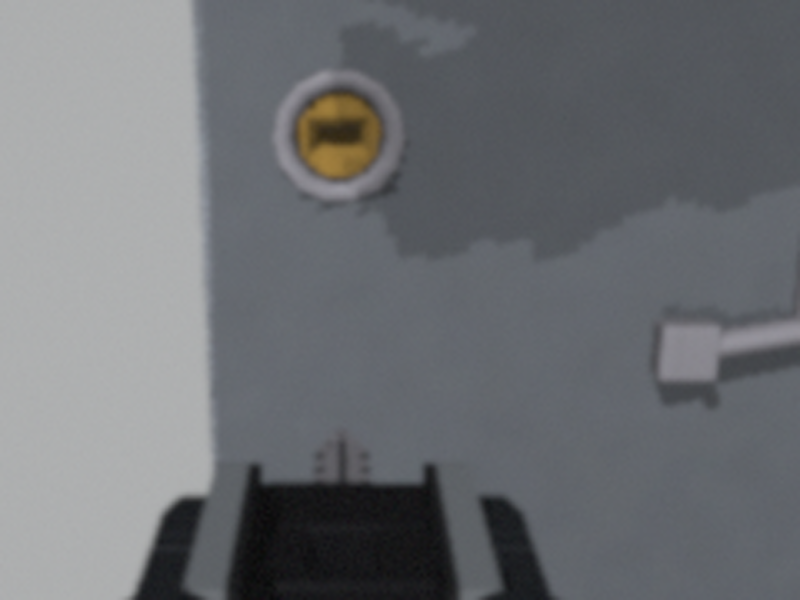

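The slot is at crop (338,132), level and lined up with the fingers' line. The blade tip is at crop (342,430).

Run:
```python
from go import *
go(.5217,-.1096,.310,-13.3)
```

```text
shift [ 0.0487 -0.0005  0.0447] roll 0.001 | now [ 0.511  -0.1571  0.3547] yaw -13.24 F [1.1 0.1 0. ]
```

Request:
{"api": "apply_moves", "payload": {
  "plan": [
    [0.02,0.025,0,0,0.001],
    [0.02,0.0487,-0.0005,0,0.001],
    [0.02,0.0487,-0.0005,0.015,0.001],
    [0.02,0.0487,-0.0005,0.03,0.001],
    [0.02,0.0487,-0.0005,0.0447,0.001],
    [0.02,0.0487,-0.0005,0.0447,0.001],
    [0.02,0.0487,-0.0005,0.0447,0.001]
  ],
  "newtons": 90
}}

```text
t: 9.55
tool_pos: [0.5212, -0.1101, 0.3092]
tool_rot: [-2.463, -1.947, 0.002]
contact_force: [0.5, 0.2, 0.2]
opening: 0.0242
grip_force: 88.4
```

```bash
sed -i 's/w6/w7/; s/go(.5375,-.047,.355,-13.3)/go(.5217,-.1096,.310,-13.3)/' d.py; python3 d.py; python3 -c "
import cv2;a=cv2.imread('pics/w7.png');cv2.imwrite('pics/w7c.png',cv2.resize(a[170:290,240:400],(800,600),interpolation=cv2.INTER_CUBIC))"
```

```text
shift [ 0.0006  0.0004 -0.0008] roll -0.001 | now [ 0.5212 -0.1101  0.3092] yaw -13.36 F [0.5 0.2 0.2]
plug px 323.110595703125 223.36752319335938 (27.128711700439453, 29.34682273864746) 533 [[ 0.5206 -0.1113  0.095 ]] depth z 0.09497194027577413
slot 46 [ 0.5206 -0.1107] ((521.0167236328125, -113.46212768554688), (8.316317558288574, 10.109086990356445), 11.113395690917969)
keyway 0.79 [323.1, 225.4] [[ 0.5202 -0.1127  0.095 ]]
keyway 0.25 [322.2, 267.0] [[ 0.5125 -0.1427  0.095 ]]
key_tip 0.56 [327.2, 228.0] [[-0.      0.0026  0.204 ]]
key_head 0.79 [322.3, 268.5] [[-0.0022 -0.0005  0.161 ]]
```

View pics/w7c.png

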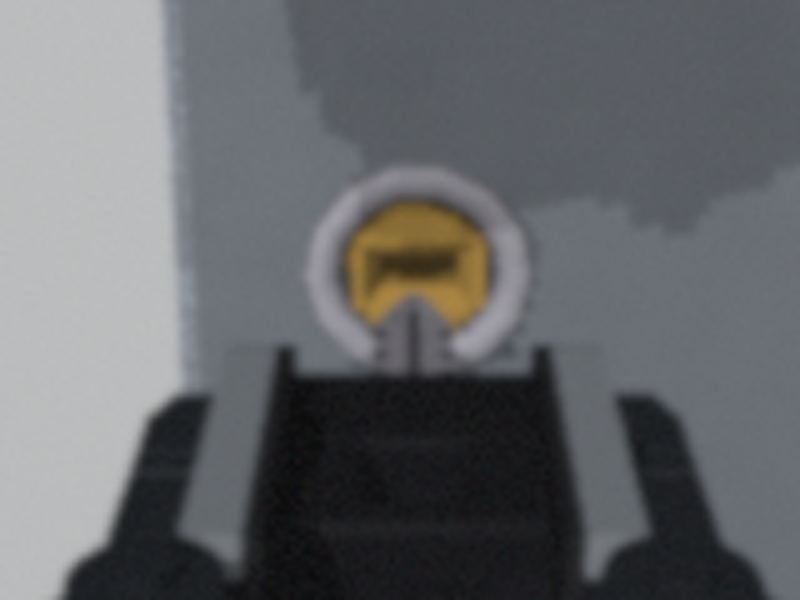

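The blade tip is at crop (413,297), just in front of and above the slot centre (415,265). I shift 0.6 mm and enter the countersink.

Request:
{"api": "apply_moves", "payload": {
  "plan": [
    [0.02,0.0006,0.0002,0,0],
    [0.02,0.0006,0.0002,0.004,0],
    [0.02,0.0006,0.0002,0.008,0],
    [0.02,0.0006,0.0002,0.011,0],
    [0.02,0.0006,0.0002,0.013,0],
    [0.02,0.0006,0.0002,0.014,0],
    [0.02,0.0006,0.0002,0.014,0]
  ]
}}

```text
t: 10.33
tool_pos: [0.5216, -0.1102, 0.2954]
tool_rot: [-2.465, -1.946, 0.001]
contact_force: [-0.3, -0.3, -0.9]
opening: 0.024
grip_force: 88.4
```

Run:
```python
from go import *
go(.5213,-.1095,.295,-13.3); print(T_tool()[:3,:3].T@telemetry.get_obs()['contact_force'],telemetry.get_obs()['wrist_torque'])
```

```text
shift [ 0.0006 -0.0005  0.0004] roll -0.002 | now [ 0.5216 -0.1102  0.2954] yaw -13.41 F [-0.3 -0.3 -0.9]
[-0.32490664 -0.21981545  0.87326725] [-0.063694    0.00765408  0.02389976]
```

Request:
{"api": "apply_moves", "payload": {
  "plan": [
    [0.02,0,0,0.0015,0],
    [0.02,0,0,0.003,0],
    [0.02,0,0,0.0045,0],
    [0.02,0,0,0.006,0],
    [0.02,0,0,0.006,0]
  ]
}}

```text
t: 10.75
tool_pos: [0.5214, -0.1101, 0.2895]
tool_rot: [-2.464, -1.946, 0.002]
contact_force: [-1.8, 0.2, -0.1]
opening: 0.0242
grip_force: 88.7
```

```bash
cat > f.py <<'E'
from go import *
o=telemetry.get_obs(); M=T_tool()[:3,:3]; print('F tool',(M.T@o['contact_force']).round(1),'T tool',(M.T@o['wrist_torque']).round(3),o['opening']); go(.5213,-.1095,.271,-13.3)
E
python3 f.py
```

```text
F tool [-0.2 -1.8  0.1] T tool [ 0.416 -0.036  0.033] 0.02416765361438356
shift [ 0.0006 -0.0002  0.0185] roll -0.0018 | now [ 0.5214 -0.1101  0.2895] yaw -13.4 F [-1.8  0.2 -0.1]
```

Request:
{"api": "apply_moves", "payload": {
  "plan": [
    [0.02,0,-0.0003,0.0015,0],
    [0.02,0,-0.0003,0.003,0],
    [0.02,0,-0.0003,0.0045,0.03],
    [0.02,0,-0.0003,0.006,-0.03],
    [0.02,0,-0.0003,0.0075,0.03],
    [0.02,0,-0.0003,0.009,-0.03],
    [0.02,0,-0.0003,0.009,0]
  ]
}}

```text
t: 11.33
tool_pos: [0.5218, -0.1104, 0.2814]
tool_rot: [2.463, 1.947, 0.001]
contact_force: [-0.7, -0.9, 1.0]
opening: 0.0245
grip_force: 88.9
```

```bash
python3 f.py
```

```text
F tool [-1.  -0.5 -1. ] T tool [ 0.22  -0.131 -0.051] 0.024541514860995265
shift [ 0.0008 -0.0007  0.0104] roll -0.0006 | now [ 0.5218 -0.1104  0.2814] yaw -13.33 F [-0.7 -0.9  1. ]
```

Request:
{"api": "apply_moves", "payload": {
  "plan": [
    [0.02,0,-0.0003,0.0015,0.03],
    [0.02,0,-0.0003,0.003,-0.03],
    [0.02,0,-0.0003,0.0045,0.03],
    [0.02,0,-0.0003,0.006,-0.03],
    [0.02,0,-0.0003,0.0075,0.03],
    [0.02,0,-0.0003,0.009,-0.03],
    [0.02,0,-0.0003,0.01,0.03],
    [0.02,0,-0.0003,0.011,-0.03],
    [0.02,0,-0.0003,0.0115,0.03],
    [0.02,0,-0.0003,0.0115,0]
  ]
}}

```text
t: 12.17
tool_pos: [0.5217, -0.1105, 0.2712]
tool_rot: [2.465, 1.944, 0.001]
contact_force: [-4.5, 0.2, 9.2]
opening: 0.0238
grip_force: 89.7
```

```bash
python3 f.py
```

```text
F tool [-0.9 -4.4 -9.2] T tool [ 0.854 -0.168  0.084] 0.02383863177025709
shift [ 0.0008 -0.0006  0.0002] roll -0.0031 | now [ 0.5217 -0.1105  0.2712] yaw -13.48 F [-4.5  0.2  9.2]
```

Request:
{"api": "apply_moves", "payload": {
  "plan": [
    [0.02,0,-0.0006,0.0005,0.03],
    [0.02,0,-0.0006,0.001,-0.03],
    [0.02,0,-0.0006,0.0015,0.03],
    [0.02,0,-0.0006,0.002,-0.03],
    [0.02,0,-0.0006,0.002,0],
    [0.02,0,-0.0006,0.002,0]
  ],
  "newtons": 110
}}

```text
t: 12.67
tool_pos: [0.5216, -0.1105, 0.2711]
tool_rot: [2.464, 1.944, 0.001]
contact_force: [-6.9, 1.4, 15.3]
opening: 0.0235
grip_force: 108.1
```

```bash
python3 f.py
python3 - <<'E'
from go import *
p=shot('wrist'); cv2.imwrite('pics/w8c.png',cv2.resize(p['img'][170:290,240:400],(800,600),interpolation=cv2.INTER_CUBIC))
E
```

```text
F tool [ -0.2  -7.  -15.3] T tool [ 1.354 -0.132 -0.025] 0.023489613571423817
shift [ 0.0009 -0.0005  0.0001] roll -0.0025 | now [ 0.5216 -0.1105  0.2711] yaw -13.44 F [-6.9  1.4 15.3]
```

View pics/w8c.png

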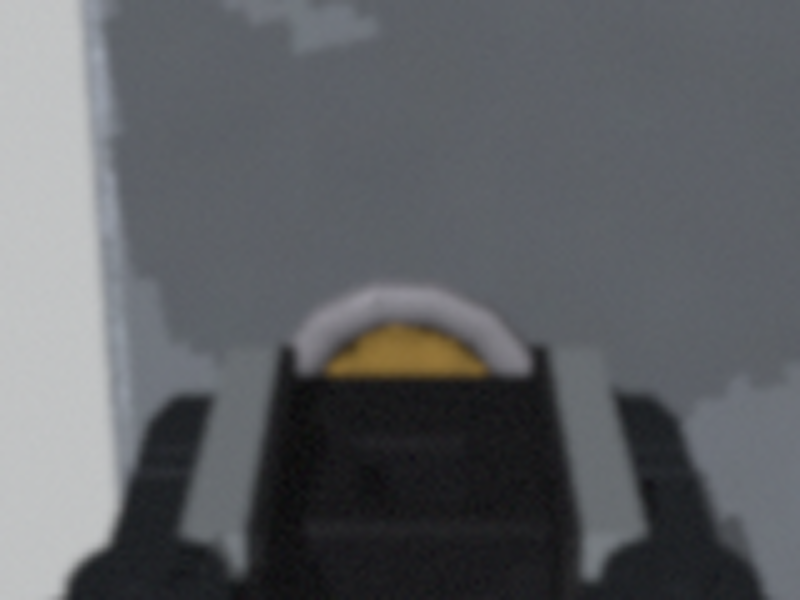

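Home is reached: the TCP stopped at z 0.271 while the force rose to 15 N, and the picture shows the head down over the plug. Now I turn.

Request:
{"api": "apply_moves", "payload": {
  "plan": [
    [0.02,0,-0.0008,0,0],
    [0.02,0,-0.0006,0,0.1],
    [0.02,0,-0.0005,0,0.2],
    [0.02,-0.0001,-0.0004,0,0.3],
    [0.02,-0.0001,-0.0002,0,0.4],
    [0.02,-0.0002,-0.0001,0,0.5],
    [0.02,-0.0003,0,0,0.6],
    [0.02,-0.0003,0,0,0.6]
  ]
}}

```text
t: 13.38
tool_pos: [0.5217, -0.1109, 0.2711]
tool_rot: [2.93, 1.126, 0.004]
contact_force: [-7.7, 0.5, 14.5]
opening: 0.0241
grip_force: 108.0
```

```bash
python3 f.py
```

```text
F tool [ -5.4  -5.5 -14.5] T tool [ 0.861 -0.79   0.007] 0.024095534727989174
shift [ 0.0006 -0.0013  0.0001] roll -0.605 | now [ 0.5217 -0.1109  0.2711] yaw -47.97 F [-7.7  0.5 14.5]
```

Request:
{"api": "apply_moves", "payload": {
  "plan": [
    [0.02,-0.0006,-0.0005,0,0.1],
    [0.02,-0.0007,-0.0004,0,0.2],
    [0.02,-0.0007,-0.0002,0,0.3],
    [0.02,-0.0008,-0.0001,0,0.4],
    [0.02,-0.0009,0.0001,0,0.5],
    [0.02,-0.001,0.0002,0,0.6],
    [0.02,-0.0011,0.0003,0,0.7],
    [0.02,-0.0012,0.0004,0,0.8],
    [0.02,-0.0013,0.0005,0,0.9],
    [0.02,-0.0014,0.0006,0,1.0],
    [0.02,-0.0015,0.0007,0,1.1],
    [0.02,-0.0015,0.0007,0,1.1]
  ]
}}

```text
t: 14.38
tool_pos: [0.5209, -0.112, 0.2711]
tool_rot: [3.089, -0.572, 0.005]
contact_force: [-7.7, 2.8, 17.0]
opening: 0.0243
grip_force: 108.1
```

```bash
python3 f.py
```

```text
F tool [ -8.1   0.1 -17. ] T tool [ 0.034 -1.373 -0.005] 0.024345090355606863
shift [-0.0005 -0.0025  0.0001] roll -1.7049 | now [ 0.5209 -0.112   0.2711] yaw -110.98 F [-7.7  2.8 17. ]
```

Request:
{"api": "apply_moves", "payload": {
  "plan": [
    [0.02,-0.0003,0.0001,0,0.08],
    [0.02,-0.0003,0.0002,0,0.16],
    [0.02,-0.0003,0.0003,0,0.2],
    [0.02,-0.0003,0.0003,0,0.2],
    [0.02,-0.0003,0.0003,0,0.2]
  ]
}}

```text
t: 14.8
tool_pos: [0.5207, -0.1121, 0.2711]
tool_rot: [-3.017, 0.872, -0.006]
contact_force: [-7.0, 2.7, 15.6]
opening: 0.0235
grip_force: 108.1
```

```bash
python3 f.py
python3 - <<'E'
from go import *
for _ in range(4):
    eyes.get_image('wrist'); o=telemetry.get_obs(); M=T_tool()[:3,:3]; print((M.T@o['wrist_torque']).round(3))
E
```

```text
F tool [ -7.3   1.4 -15.6] T tool [-0.087 -1.265 -0.053] 0.023464823544078067
shift [-0.0008 -0.0025  0.0001] roll -1.9016 | now [ 0.5207 -0.1121  0.2711] yaw -122.25 F [-7.   2.7 15.6]
[-0.123 -1.299 -0.039]
[-0.09  -1.266  0.01 ]
[-0.108 -1.292 -0.1  ]
[-0.07  -1.313 -0.095]
```

Request:
{"api": "apply_moves", "payload": {
  "plan": [
    [0.02,0,0.0001,0,0.05],
    [0.02,0,0.0001,0,0.1],
    [0.02,0,0.0001,0,0.1],
    [0.02,0,0.0001,0,0.1]
  ],
  "newtons": 120
}}

```text
t: 15.33
tool_pos: [0.5206, -0.1121, 0.2711]
tool_rot: [-2.97, 1.022, -0.005]
contact_force: [-6.2, 3.4, 16.5]
opening: 0.0234
grip_force: 116.9
```

```bash
cat > g.py <<'E'
from go import *
t=[]
for _ in range(6):
    eyes.get_image('wrist'); o=telemetry.get_obs(); M=T_tool()[:3,:3]; t.append((M.T@o['wrist_torque'])[2])
print(np.mean(t),np.std(t)); o=telemetry.get_obs();print(o['t'],o['q'][5],o['opening'])
E
python3 f.py; python3 g.py
```

```text
F tool [ -6.9   1.1 -16.5] T tool [-0.163 -1.259 -0.214] 0.023410083440593296
shift [-0.0011 -0.0025  0.0001] roll -2.0013 | now [ 0.5206 -0.1121  0.2711] yaw -127.96 F [-6.2  3.4 16.5]
-0.18839568544818416 0.020812711701725193
15.6333 1.8809865626297904 0.02376894698915092
```

Request:
{"api": "apply_moves", "payload": {
  "plan": [
    [0.02,0,0,0,0.04],
    [0.02,0,0,0,0.04],
    [0.02,0,0,0,0.04]
  ]
}}

```text
t: 15.88
tool_pos: [0.5206, -0.112, 0.2711]
tool_rot: [-2.949, 1.081, -0.005]
contact_force: [-6.1, 3.5, 15.9]
opening: 0.0236
grip_force: 116.9
```

```bash
python3 f.py; python3 g.py
python3 - <<'E'
from go import *
p=shot('wrist'); cv2.imwrite('pics/w9c.png',cv2.resize(p['img'][150:310,220:420],(750,600),interpolation=cv2.INTER_CUBIC))
E
```

```text
F tool [ -6.8   1.3 -15.9] T tool [-0.235 -1.29  -0.209] 0.023553215525816143
shift [-0.0011 -0.0023  0.0002] roll -2.0412 | now [ 0.5206 -0.112   0.2711] yaw -130.25 F [-6.1  3.5 15.9]
-0.20763850765688785 0.01372128154543534
16.1833 1.9209160261233025 0.023756140654220794
```

View pics/w9c.png

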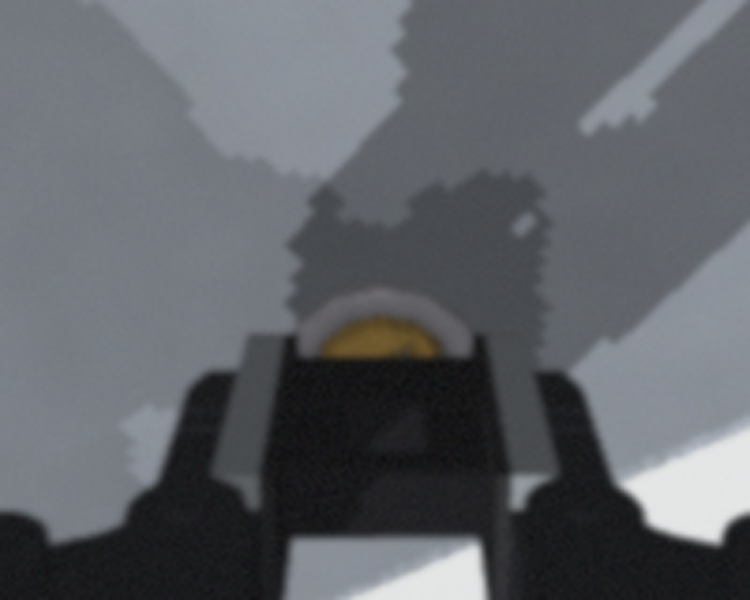

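The head is gripped and seated on the lock. The torque is steady at about 0.2 N m, well above the spring's 0.065 N m, so the plug is on its stop. I hand the job in.

```bash
python3 -c "
from station import ctrl; print(ctrl.finish_job())"
```

```text
the job is handed in; nothing more can be done
None
```

The black-headed key is off its hook, pushed home in the lock (TCP stopped at the expected height under about 16 N), turned clockwise to its stop and held there at full grip; the job was handed in at about 16 s, with no verdict returned and no final check that the opener, cans and bottle stayed put.

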